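Make the coffee mill ready and point out where the beans go

ROBOT

A 6-joint arm with a two-finger parallel gripper is mounted at the origin on a cart in front of the work surface, level with it; the furniture and walls round the work are solid. World frame = base frame: x ahead of the robot, y to its left, z up, the work surface at z = 0. Lengths are in m, angles in rad, forces in N, time in s.
With the tool pointing down it reaches from about 0.3 to 0.875 m from the base axis. Payload 6.4 kg.
Tool frame: the origin (TCP) lies between the finger pads; the fingertips stand 19 mm ahead of it and the grasp point (between the pads) is the TCP (ctrl.tips_ahead is the z of the fingertips in the tool frame, in m); z points along the fingers, y is the line along which they close (so a half turn about z gives the same grasp; the last joint's range is limited). The gripper opens to 85 mm and grips with 20 to 120 N. Pads are 22 mm wide; open, the fingers measure 114 mm over their backs; the gripper's body (76 mm by 85 mm) begins 54 mm behind the grasp point. The pads swing forward as they close: fully open they stand 13 mm farther back than shut.
Start: joints at [0.951, 0.181, 1.607, -0, 1.354, -0.206], TCP at [0.231, 0.526, 0.25] pointing down, gripper open.
Joint ranges: [-2.99, 2.99], [-0.89, 2.07], [0.3, 2.58], [-1.14, 4.28], [0, 2.63], [-3.12, 3.12]. Speed limits (rad/s): [2.57, 2.57, 3.01, 3.14, 3.14, 3.14].

INTERFACE

Orientations are given as a unit quaternion [w, x, y, z].
In Python, from bench import readout, vision, ctrl gives the robot as it stands.
- The arm moves only by the tool play_rows, never from a script. Its arguments are lists of equal length, an entry for each row: "xyz": the shift along the tool's x, y, z in mm, a list of three; "rot": the turn, a rotation vector about the tool's x, y, z in rad, a list of three; "grip": the opening, from 0 (shut) to 1 (fully open). In form: {"xyz": [[x, y, z], ...], "rot": [[rx, ry, rz], ...], "grip": [grip, ...]}. A call has exactly 10 rows; each row is the pose to reach, as a shift and turn from the pose commanded when the call began, along the tool's axes at that moment; what a row does not reach only later rows make up. A row lasts 1/8 s, in which the tool goes at most 62.5 mm and 10.7 degrees, less where a joint would pass 70% of its speed; a pose out of reach is approached as far as the arm can. A call with a gripper value outside its range is refused whole. The fingers move at their own pace and stop on an object; the grip force is fixed at half the most. Time passes only in rows, so rows that repeat a pose let the fingers close, or fill a call up. It gives the time, the measured TCP pose, the force, the opening and the grip force at its end, in the units of the state.
- readout.get_obs(): the state, without advancing time (a new reading comes with each control period).
- vision.camera(name): name is "scene" or "side" or "wrist"; returns a dict with "color" (384x512x3 uint8, red, green, blue), "depth" (384x512 float32, m along the optical axis (not along the pixel's ray), 0 where there is no reading), "camera_matrix" (3x3 intrinsics, pixels), "extrinsics" (4x4, takes a point from camera to world coordinates); the wrist camera has in their place "hand_eye" (4x4, takes a point from camera to tool coordinates, whose origin is the TCP and whose axes are the flange's). Camera axes: x right, y down, z forward; pixel columns grow to the right and rows downward; lengths in m; the calibration is good to about 2 mm. The wrist camera is an equidistant fisheye: a pixel r from the principal point sees the ray r / f radians off the axis. A picture is of the moment at which its call begins: read the wrist's pose just before it.
- ctrl.hand_in(): hands the job in; it is judged then, once.
The state is a dict: "time_s": time; "q": joint angles; "dq": joint speeds; "joint_efforts": joint torques, N m; "eef_pos": TCP position; "eef_rot": TCP orientation; "wrist_force": force on the tool from outside, world axes, zero at the start; "torque": the same for the moment, N m; "opening": opening from 0.0 (shut) to 1.0 (fully open); "grasp_force": force on a finger pad.
Only numpy, scipy, OpenCV 4.12 (cv2) and the standard library are available. Lean on these libraries where they do the work, as an engineer would, in place of code of your own. Each camera call takes 0.05 s, during which the arm holds its last target. There are 200 camera calls.

TASK

I want to top up this coffee mill with beans and have not used it before. Make it ready by pushing only, with nothing gripped or lifted: push the crank's knob round until it stands over the back of the mill, so that the arm no longer lies across the drawer side of the open hopper, and push the drawer fully shut, both gently and without shoving the mill along or disturbing the other things on the board. Then show me where the beans go in: point with the fingertips just above the drawer-side half of the hopper's opening, midway between the crank's hub and the rim, touching nothing, keep them still there for at least two seconds, and finish while still pointing.

Things in the scene. Friction and masses are not known exactly. Their poses are not given: they have to be found in the camera images.
- mill: box coffee mill, red-brown wood, loose, about 1 kg. Origin in the plane of its underside; x from the drawer side (front) to the back, y left, z up. Crank axis and middles of box and hopper at x +1, y +14 mm. Base plate 150 mm square, 12 thick, front edge x -74; box 118 mm square; open metal hopper 110 mm across, rim 140 mm up, front x -54: tilt the tool back to clear it at the drawer. 192 mm high
- hopper_front (a point): the point to be shown: level with the hopper's rim, 140 mm above the mill's underside, 31 mm from the crank's axis towards the drawer side, midway between hub and rim. Axes as mill. The hub, 16 mm across, rises to 166 mm; the crank's arm sweeps at 156 to 166 mm over the hopper
- crank_knob (a point): centre of the upright wooden knob at the crank's end: 23 mm across, 162 to 192 mm above the mill's underside (point at 177), 103 mm from the crank's vertical axis. Starts on the drawer side. 'Over the back' means on the far side of the axis from the drawer, 40 mm or more along the mill's x
- mill_crank (a joint): crank angle, rad, grows clockwise seen from above; turns all the way round in both directions under about 1 N at the knob, no spring, stays where it is left. At 0 the knob lies at x +50, y -78 mm in the mill's frame (behind and right of the axis); at about 2.07 it points straight to the drawer side
- drawer_knob (a point): front tip of the round wooden knob of the mill's drawer, 15 mm across, sticking out 18 mm from the middle of the drawer front, level, 37 mm above the mill's underside. It moves with the drawer, towards the mill's +x as it closes, and is at mill x = -76 mm when shut.
- mill_drawer (a joint): how far the drawer is out, m: 0 fully shut against its stop, up to 0.07; starts 0.025 to 0.055 open; slides under about 1 N, with no catch or spring.
- sink_board: fixed beech insert board, 350 x 439 mm and 18 mm thick, on steel legs in the sink; its top, on which the mill and the small things stand, is 140 mm above this origin (on the sink floor under its middle), 39 mm below the sink's rim. x points away from the robot, y left.
- shaker_salt: steel and glass shaker, 44 mm across, 89 mm high, loose on the board; leave alone. Origin under its middle.
- shaker_pepper: second shaker of the same shape, 44 mm across, 89 mm high; leave alone. Origin under its middle.
- cork_stopper: cork bottle stopper, 26 mm across, 31 mm high, standing on the board; leave alone. Origin under its middle.
- spoon_rest: small boat-shaped dish, 38 x 68 x 16 mm, near the right front corner of the board; leave alone. Origin under its middle.
- bulb_jar: little round glass bottle with a stopper, lying, 62 x 82 x 58 mm, near the left front corner of the board; leave alone. Origin under its middle.

How it is judged:
By the outcome, as a careful person would: the job done as asked, in the order asked, and still so for the second after the job is handed in, with the robot touching nothing.
It also fails if it takes over 61 s, if anything falls off the work surface, if the arm or the gripper's body presses on something with over 40 N, if the wrist force passes 120 N, or if a joint passes its speed limit or range.

## Working session

There is one attempt and no reset: what is moved stays moved. The work goes in short steps, Python scripts to look and compute and a tool call to move; the robot and the scene stay as the last step left them, time stands still between calls to the robot, and variables do not carry over. Pictures are saved under pics/ and viewed, at most 10 in all, crops included, and the job is handed in when it is done.

Besides the shell and the picture viewer there is one more tool, called after "Request:" by a JSON object that holds its "method" and its "body", one argument or row to a line. play_rows: Moves the arm, as the interface text tells. Its arguments: {"type":"object","properties":{"xyz":{"type":"array","items":{"type":"array","items":{"type":"number"}}},"rot":{"type":"array","items":{"type":"array","items":{"type":"number"}}},"grip":{"type":"array","items":{"type":"number"}}},"required":["xyz","rot","grip"]}

```bash
mkdir -p pics
cat > h.py <<'E'
import numpy as np,cv2
from bench import readout,vision,ctrl
def cloud(c):
    d=c['depth'];K=c['camera_matrix'];v,u=np.mgrid[:d.shape[0],:d.shape[1]]
    p=np.stack([(u-K[0,2])/K[0,0]*d,(v-K[1,2])/K[1,1]*d,d],-1)
    E=c['extrinsics'];return p@E[:3,:3].T+E[:3,3]
E
python3 - <<'E'
from h import *
o=readout.get_obs();print({k:np.round(v,3) for k,v in o.items()},ctrl.tips_ahead)
for n in('scene','side'):
    c=vision.camera(n);np.savez(n+'.npz',**{k:c[k] for k in('color','depth','camera_matrix','extrinsics')})
    cv2.imwrite(f'pics/{n}0.png',cv2.resize(c['color'][...,::-1],(768,576)))
    print(n,c['camera_matrix'].round(1).tolist(),c['extrinsics'].round(3).tolist())
E
```

```text
{'time_s': np.float64(0.0), 'q': array([ 0.951,  0.182,  1.608, -0.   ,  1.354, -0.206]), 'dq': array([-0.001,  0.   ,  0.001, -0.001,  0.001, -0.001]), 'joint_efforts': array([-1.0000e-03, -4.4488e+01, -3.5134e+01, -0.0000e+00,  9.0000e-03,
        0.0000e+00]), 'eef_pos': array([0.231, 0.526, 0.249]), 'eef_rot': array([-0.   ,  0.205,  0.979, -0.001]), 'wrist_force': array([-0.452,  0.526, -0.113]), 'torque': array([-0.064, -0.012, -0.015]), 'grasp_force': np.float64(0.0), 'opening': np.float64(1.002)} 0.019
scene [[430.2, 0.0, 255.4], [0.0, 430.2, 188.0], [0.0, 0.0, 1.0]] [[-0.857, -0.311, 0.411, 0.157], [-0.516, 0.531, -0.672, 0.532], [-0.01, -0.788, -0.615, 0.832], [0.0, 0.0, 0.0, 1.0]]
side [[436.9, 0.0, 258.8], [0.0, 436.9, 197.9], [0.0, 0.0, 1.0]] [[0.837, -0.266, 0.478, 0.137], [-0.547, -0.414, 0.728, -0.75], [0.004, -0.871, -0.492, 0.609], [0.0, 0.0, 0.0, 1.0]]
```

View pics/scene0.png

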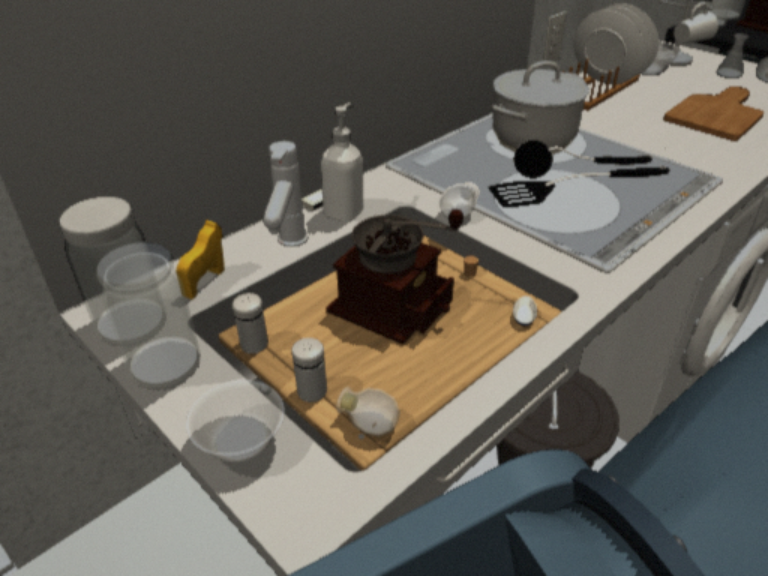

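View pics/side0.png

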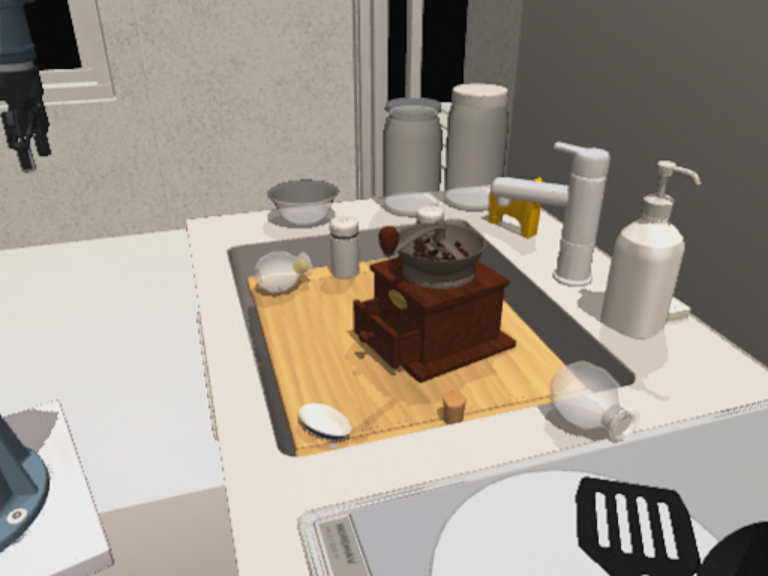

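The side view shows the mill at about (440,300), with its drawer open towards the lower left, the drawer knob at about (365,337) and the crank knob at (388,240). The scene view shows the crank knob at (455,218). Next I'll rectify the depth data into a top-down map.

```bash
cat > top.py <<'E'
from h import *
P=[];C=[];
for n in('scene','side'):
    c=dict(np.load(n+'.npz'));p=cloud(c);m=c['depth']>0
    P.append(p[m]);C.append(c['color'][m])
    # knob/red parts
    hsv=cv2.cvtColor(c['color'],cv2.COLOR_RGB2HSV);
    red=((hsv[...,0]<10)|(hsv[...,0]>172))&(hsv[...,1]>110)&m
    red&=(p[...,2]>-.2)&(p[...,2]<.3)&(p[...,0]<1)&(abs(p[...,1])<.4)
    k,l,st,ce=cv2.connectedComponentsWithStats(red.astype(np.uint8))
    for i in range(1,k):
        if st[i,4]>15:
            q=p[l==i];print(n,st[i],ce[i].round(1),np.median(q,0).round(3),'min',q.min(0).round(3),'max',q.max(0).round(3))
P=np.vstack(P);C=np.vstack(C)
np.savez('pc.npz',P=P,C=C)
# top-down
x0,x1,y0,y1=.2,.8,-.35,.35;s=1000
m=(P[:,0]>x0)&(P[:,0]<x1)&(P[:,1]>y0)&(P[:,1]<y1)&(P[:,2]<.25)
p,c=P[m],C[m];o=np.argsort(p[:,2]);p,c=p[o],c[o]
im=np.zeros((600,700,3),np.uint8)
r=((x1-p[:,0])*s).astype(int).clip(0,598);q=((y1-p[:,1])*s).astype(int).clip(0,698)
for a in(0,1):
  for b in(0,1): im[r+a,q+b]=c[:,::-1]
for i in range(0,700,100): cv2.line(im,(i,0),(i,600),(255,255,0),1)
for i in range(0,600,100): cv2.line(im,(0,i),(700,i),(255,255,0),1)
cv2.imwrite('pics/top.png',im)
b=(np.abs(p[:,0]-.5)<.2)&(np.abs(p[:,1])<.25)
h,e=np.histogram(p[b,2],bins=np.arange(-.2,.25,.005));print([(round(e[i],3),h[i]) for i in range(len(h)) if h[i]>150])
E
python3 top.py
```

```text
scene [254 155  19  14  65] [263.8 162.8] [ 0.569 -0.187  0.265] min [ 0.549 -0.207  0.238] max [ 0.585 -0.143  0.271]
scene [ 218  163   84   65 2595] [260.1 196. ] [ 0.546 -0.124  0.193] min [ 0.472 -0.236  0.144] max [ 0.656 -0.101  0.266]
side [304 161   8  10  20] [307.2 165.8] [ 0.608 -0.191  0.267] min [ 0.599 -0.21   0.264] max [ 0.619 -0.176  0.27 ]
side [ 236  172  107   83 4496] [289. 214.] [ 0.545 -0.235  0.19 ] min [ 0.473 -0.256  0.138] max [ 0.766 -0.119  0.24 ]
[(np.float64(0.005), np.int64(563)), (np.float64(0.01), np.int64(382)), (np.float64(0.015), np.int64(227)), (np.float64(0.06), np.int64(157)), (np.float64(0.125), np.int64(427)), (np.float64(0.13), np.int64(448)), (np.float64(0.135), np.int64(2490)), (np.float64(0.14), np.int64(13873)), (np.float64(0.145), np.int64(618)), (np.float64(0.15), np.int64(1371)), (np.float64(0.155), np.int64(1215)), (np.float64(0.16), np.int64(958)), (np.float64(0.165), np.int64(980)), (np.float64(0.17), np.int64(1074)), (np.float64(0.175), np.int64(10580)), (np.float64(0.18), np.int64(6698)), (np.float64(0.185), np.int64(1136)), (np.float64(0.19), np.int64(1041)), (np.float64(0.195), np.int64(1017)), (np.float64(0.2), np.int64(843)), (np.float64(0.205), np.int64(728)), (np.float64(0.21), np.int64(719)), (np.float64(0.215), np.int64(776)), (np.float64(0.22), np.int64(829)), (np.float64(0.225), np.int64(1215)), (np.float64(0.23), np.int64(524)), (np.float64(0.235), np.int64(1833)), (np.float64(0.24), np.int64(409))]
```

View pics/top.png

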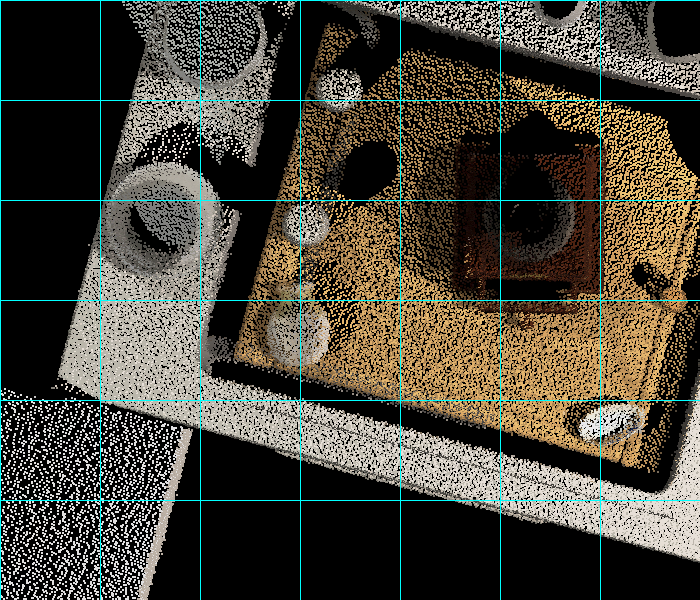

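The top-down map shows the mill nearly aligned with the world axes, centred near (0.58,-0.18). The drawer and its knob are towards the robot at about x 0.47, and the spoon rest is at about (0.38,-0.26). I'll refine this with slices.

```bash
cat > m.py <<'E'
from h import *
d=np.load('pc.npz');P,C=d['P'],d['C']
def box(a,b,c,d_,e,f): return (P[:,0]>a)&(P[:,0]<b)&(P[:,1]>c)&(P[:,1]<d_)&(P[:,2]>e)&(P[:,2]<f)
b=P[box(.42,.75,-.3,.0,.135,.146)];print('board z',np.median(b[:,2]))
# rim circle: top points
r=P[box(.48,.7,-.28,-.08,.272,.285)]
A=np.c_[2*r[:,:2],np.ones(len(r))]
w=np.ones(len(r),bool)
for _ in range(8):
    s=np.linalg.lstsq(A[w],(r[w,:2]**2).sum(1),rcond=None)[0];R=np.sqrt(s[2]+s[0]**2+s[1]**2)
    w=abs(np.linalg.norm(r[:,:2]-s[:2],axis=1)-R)<.004 if _>1 else abs(np.linalg.norm(r[:,:2]-s[:2],axis=1)-R)<.01
print('rim',s[:2].round(4),R.round(4),w.sum())
k=P[box(.4,.75,-.32,-.03,.296,.34)];kc=C[box(.4,.75,-.32,-.03,.296,.34)]
n,l=cv2.partition(k.astype(np.float32).tolist(),None) if 0 else (0,0)
red=(kc[:,0].astype(int)>kc[:,2]*1.5+5)
print('hi pts',len(k),'red',red.sum())
if red.sum(): print('knob',np.median(k[red],0).round(4),k[red].min(0).round(4),k[red].max(0).round(4))
print('nonred',np.median(k[~red],0).round(3),k[~red].min(0).round(3),k[~red].max(0).round(3))
for zz in((.146,.156),(.236,.25)):
    q=P[box(.4,.75,-.32,-.05,*zz)];qc=C[box(.4,.75,-.32,-.05,*zz)].astype(int)
    q=q[(qc[:,0]>qc[:,2]*1.5+5)&(qc[:,0]<130)]
    print(zz,len(q),np.percentile(q[:,:2],[1,5,95,99],axis=0).round(3).tolist(),cv2.minAreaRect((q[:,:2]*1000).astype(np.float32)))
q=P[box(.4,.495,-.26,-.1,.155,.22)]
for a in np.arange(.43,.5,.004):
    z=q[(q[:,0]>=a)&(q[:,0]<a+.004)]
    if len(z): print(round(a,3),len(z),'y',z[:,1].min().round(3),z[:,1].max().round(3),'z',z[:,2].min().round(3),z[:,2].max().round(3))
E
python3 m.py
```

```text
board z 0.14118621312129825
rim [ 0.5839 -0.1789] 0.053 802
hi pts 941 red 259
knob [ 0.4841 -0.2188  0.3236] [ 0.4766 -0.2259  0.3047] [ 0.4962 -0.2019  0.3337]
nonred [ 0.58  -0.186  0.304] [ 0.476 -0.32   0.296] [ 0.75  -0.088  0.334]
(0.146, 0.156) 1271 [[0.491, -0.314], [0.509, -0.254], [0.649, -0.105], [0.655, -0.103]] ((572.8678588867188, -211.28988647460938), (219.67601013183594, 168.5018310546875), 89.16329193115234)
(0.236, 0.25) 1673 [[0.521, -0.242], [0.523, -0.239], [0.64, -0.12], [0.645, -0.116]] ((583.354248046875, -178.77749633789062), (128.54519653320312, 126.89518737792969), 88.40827178955078)
0.47 27 y -0.182 -0.171 z 0.173 0.186
0.474 27 y -0.183 -0.169 z 0.174 0.186
0.478 19 y -0.183 -0.171 z 0.174 0.185
0.482 12 y -0.179 -0.171 z 0.176 0.182
0.486 566 y -0.226 -0.127 z 0.156 0.205
0.49 418 y -0.227 -0.126 z 0.155 0.205
0.494 41 y -0.226 -0.126 z 0.158 0.203
```

Request:
{"method": "play_rows", "body": {
  "xyz": [
    [0, 0, -50],
    [0, 0, -100],
    [0, 0, -150],
    [-36, -38, -170],
    [-73, -77, -170],
    [-109, -115, -170],
    [-145, -153, -170],
    [-182, -192, -170],
    [-218, -230, -170],
    [-255, -269, -170]
  ],
  "rot": [
    [0, 0, 0],
    [0, 0, 0],
    [0, 0, 0],
    [0, 0, -0.06],
    [0, 0, -0.12],
    [0, 0, -0.18],
    [0, 0, -0.24],
    [0, 0, -0.3],
    [0, 0, -0.36],
    [0, 0, -0.413]
  ],
  "grip": [0, 0, 0, 0, 0, 0, 0, 0, 0, 0]
}}

```text
time_s: 1.35
eef_pos: [0.3565, 0.1761, 0.4201]
eef_rot: [0.0, -0.001, 1.0, 0.0]
wrist_force: [1.0, -0.2, 0.4]
opening: -0.005
grasp_force: 0.0
```

```bash
cat > g.py <<'E'
import sys
from h import *
from scipy.spatial.transform import Rotation as Ro
o=readout.get_obs();R=Ro.from_quat(o['eef_rot'],scalar_first=True)
print('t',o['time_s'],'p',o['eef_pos'].round(4),'tips',(o['eef_pos']+R.apply([0,0,.019])).round(4),'F',o['wrist_force'].round(2),'q',o['q'].round(2),'open',o['opening'])
print('axes',R.as_matrix().round(3).tolist())
if len(sys.argv)>3:
    print('shift mm',(R.inv().apply(np.array(list(map(float,sys.argv[1:4])))-o['eef_pos'])*1000).round(1))
    t=float(sys.argv[4]) if len(sys.argv)>4 else 0 # tilt deg: tool z=(sin,0,-cos)
    a=np.radians(t);T=np.array([[-np.cos(a),0,np.sin(a)],[0,1,0],[-np.sin(a),0,-np.cos(a)]])
    print('rotvec',(R.inv()*Ro.from_matrix(T)).as_rotvec().round(4))
E
python3 g.py .482 -.170 .42
```

```text
t 1.35 p [0.3565 0.1761 0.4201] tips [0.3565 0.1761 0.4011] F [ 1.05 -0.2   0.37] q [ 0.16 -0.33  1.75  0.    1.72 -1.41] open -0.004751788787789787
axes [[-1.0, -0.002, 0.0], [-0.002, 1.0, 0.0], [-0.0, 0.0, -1.0]]
shift mm [-1.249e+02 -3.463e+02  1.000e-01]
rotvec [0.     0.0001 0.0015]
```

Request:
{"method": "play_rows", "body": {
  "xyz": [
    [-16, -43, 0],
    [-31, -87, 0],
    [-47, -130, 0],
    [-63, -173, 0],
    [-78, -216, 0],
    [-94, -260, 0],
    [-110, -303, 0],
    [-125, -346, 0],
    [-125, -346, 20],
    [-125, -346, 40]
  ],
  "rot": [
    [0, 0, 0],
    [0, 0, 0],
    [0, 0, 0],
    [0, 0, 0],
    [0, 0, 0],
    [0, 0, 0],
    [0, 0, 0],
    [0, 0, 0],
    [0, 0, 0],
    [0, 0, 0]
  ],
  "grip": [0, 0, 0, 0, 0, 0, 0, 0, 0, 0]
}}

```text
time_s: 2.6
eef_pos: [0.4811, -0.1692, 0.3791]
eef_rot: [-0.0, 0.001, 1.0, 0.0]
wrist_force: [0.3, -0.2, -0.7]
opening: 0.003
grasp_force: 0.0
```

```bash
python3 - <<'E'
from h import *
ims=[]
for n in('scene','side'):
    c=vision.camera(n);im=c['color'][...,::-1]
    cr=im[100:240,190:370] if n=='scene' else im[90:260,190:370]
    ims.append(cv2.resize(cr,(390,500)))
cv2.imwrite('pics/a1.png',np.hstack(ims))
E
python3 g.py .482 -.170 .333
```

```text
t 2.7 p [ 0.4802 -0.168   0.3773] tips [ 0.4801 -0.168   0.3583] F [0.35 0.07 1.03] q [-0.57 -0.05  1.59  0.    1.6  -2.14] open -0.00069372012715384
axes [[-1.0, 0.001, -0.005], [0.001, 1.0, 0.003], [0.005, 0.003, -1.0]]
shift mm [-2.  -2.1 44.3]
rotvec [ 0.003  -0.0047 -0.0013]
```

View pics/a1.png

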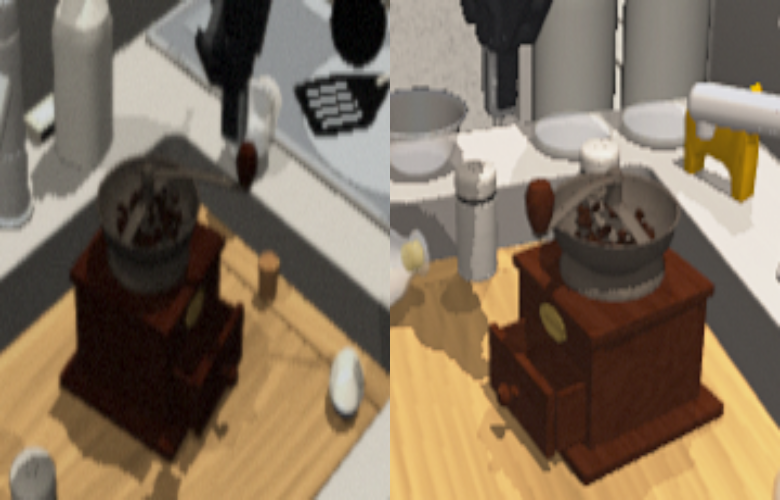

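The fingertips stand above the knob on its +y side, and the mill hasn't moved. I'll descend and start the arc.

Request:
{"method": "play_rows", "body": {
  "xyz": [
    [0, 0, 10],
    [0, 0, 20],
    [0, 0, 30],
    [0, 0, 40],
    [-1, 0, 47],
    [-2, -7, 47],
    [-2, -14, 47],
    [-3, -21, 47],
    [-4, -28, 47],
    [-5.5, -35, 47]
  ],
  "rot": [
    [0, 0, 0],
    [0, 0, 0],
    [0, 0, 0],
    [0, 0, 0],
    [0, 0, 0],
    [0, 0, 0],
    [0, 0, 0],
    [0, 0, 0],
    [0, 0, 0],
    [0, 0, 0]
  ],
  "grip": [0, 0, 0, 0, 0, 0, 0, 0, 0, 0]
}}

```text
time_s: 3.95
eef_pos: [0.487, -0.2039, 0.3335]
eef_rot: [0.0, 0.0, 1.0, 0.0]
wrist_force: [1.6, 1.0, 0.2]
opening: -0.0
grasp_force: 0.7
```

```bash
cat > k.py <<'E'
from h import *
for n in('scene','side'):
    c=vision.camera(n);p=cloud(c);hsv=cv2.cvtColor(c['color'],cv2.COLOR_RGB2HSV);col=c['color'].astype(int)
    red=(col[...,0]>col[...,2]*1.5+5)&(p[...,2]>.305)&(p[...,2]<.34)&(p[...,0]<.75)&(p[...,0]>.42)&(abs(p[...,1]+.18)<.16)
    q=p[red]
    r=(p[...,2]>.272)&(p[...,2]<.285)&(np.abs(np.hypot(p[...,0]-.5836,p[...,1]+.179)-.053)<.006)
    rr=p[r];A=np.c_[2*rr[:,:2],np.ones(len(rr))];s=np.linalg.lstsq(A,(rr[:,:2]**2).sum(1),rcond=None)[0]
    b=(col[...,0]>col[...,2]*1.5+5)&(p[...,2]>.17)&(p[...,2]<.188)&(np.abs(p[...,1]+.177)<.012)&(p[...,0]>.44)&(p[...,0]<.53)
    ce=np.median(q,0) if len(q) else np.zeros(3);v=ce[:2]-[.5836,-.179]
    print(n,len(q),'knob',ce.round(3),'ang',np.degrees(np.arctan2(v[1],v[0])).round(),'r',np.hypot(*v).round(3),'rim',s[:2].round(4),'drawer tip x',np.percentile(p[b][:,0],2).round(4) if b.sum() else None)
E
python3 k.py; python3 g.py
```

```text
scene 0 knob [0. 0. 0.] ang 163.0 r 0.61 rim [ 0.5834 -0.1786] drawer tip x 0.4718
side 190 knob [ 0.49  -0.235  0.323] ang -149.0 r 0.109 rim [ 0.584  -0.1791] drawer tip x 0.4724
t 4.05 p [ 0.4868 -0.2043  0.3333] tips [ 0.4868 -0.2043  0.3143] F [ 0.46 -0.46 -0.45] q [-0.62  0.02  1.62 -0.    1.51 -2.19] open -0.0010214928950408432
axes [[-1.0, 0.002, -0.0], [0.002, 1.0, -0.0], [0.0, -0.0, -1.0]]
```

Request:
{"method": "play_rows", "body": {
  "xyz": [
    [-2.6, -8.2, 0],
    [-6, -16.3, 0],
    [-10, -24, 0],
    [-14.7, -31.4, 0],
    [-20, -38.3, 0],
    [-25.9, -44.7, 0],
    [-32.3, -50.6, 0],
    [-39.2, -55.9, 0],
    [-46.6, -60.6, 0],
    [-54.3, -64.6, 0]
  ],
  "rot": [
    [0, 0, 0],
    [0, 0, 0],
    [0, 0, 0],
    [0, 0, 0],
    [0, 0, 0],
    [0, 0, 0],
    [0, 0, 0],
    [0, 0, 0],
    [0, 0, 0],
    [0, 0, 0]
  ],
  "grip": [0, 0, 0, 0, 0, 0, 0, 0, 0, 0]
}}

```text
time_s: 5.3
eef_pos: [0.5415, -0.2682, 0.3332]
eef_rot: [-0.0, 0.0, 1.0, 0.0]
wrist_force: [-0.3, 1.1, -0.0]
opening: 0.004
grasp_force: 0.7
```

```bash
python3 k.py; python3 g.py
```

```text
scene 32 knob [ 0.562 -0.272  0.325] ang -103.0 r 0.095 rim [ 0.5832 -0.1786] drawer tip x 0.4713
side 184 knob [ 0.56  -0.286  0.323] ang -103.0 r 0.11 rim [ 0.5843 -0.1791] drawer tip x 0.4726
t 5.4 p [ 0.5416 -0.2686  0.3331] tips [ 0.5416 -0.2686  0.3141] F [ 0.19  0.68 -0.32] q [-0.66  0.19  1.43 -0.    1.52 -2.23] open -0.0011838559869965803
axes [[-1.0, 0.001, 0.0], [0.001, 1.0, -0.0], [-0.0, -0.0, -1.0]]
```

Request:
{"method": "play_rows", "body": {
  "xyz": [
    [-8.1, -3.4, 0],
    [-16.4, -6, 0],
    [-24.9, -7.9, 0],
    [-33.6, -9, 0],
    [-42.3, -9.4, 0],
    [-51, -9, 0],
    [-59.7, -7.9, 0],
    [-68.2, -6, 0],
    [-76.5, -3.4, 0],
    [-84.6, 0, 0]
  ],
  "rot": [
    [0, 0, 0],
    [0, 0, 0],
    [0, 0, 0],
    [0, 0, 0],
    [0, 0, 0],
    [0, 0, 0],
    [0, 0, 0],
    [0, 0, 0],
    [0, 0, 0],
    [0, 0, 0]
  ],
  "grip": [0, 0, 0, 0, 0, 0, 0, 0, 0, 0]
}}

```text
time_s: 6.65
eef_pos: [0.6261, -0.2679, 0.3333]
eef_rot: [-0.0, 0.0, 1.0, 0.0]
wrist_force: [-1.2, 0.3, -1.3]
opening: -0.004
grasp_force: 0.7
```

```bash
python3 k.py; python3 g.py
```

```text
scene 54 knob [ 0.643 -0.252  0.324] ang -51.0 r 0.094 rim [ 0.5833 -0.1786] drawer tip x 0.4717
side 39 knob [ 0.651 -0.267  0.322] ang -53.0 r 0.111 rim [ 0.584  -0.1792] drawer tip x 0.4721
t 6.75 p [ 0.6265 -0.2677  0.3333] tips [ 0.6265 -0.2678  0.3143] F [-0.5   0.36  1.05] q [-0.58  0.37  1.21  0.    1.56 -2.15] open 0.0008836107762215433
axes [[-1.0, 0.0, 0.001], [0.0, 1.0, -0.0], [-0.001, -0.0, -1.0]]
```

Request:
{"method": "play_rows", "body": {
  "xyz": [
    [-7.7, 4, 0],
    [-15.1, 8.7, 0],
    [-22, 14, 0],
    [-28.4, 19.9, 0],
    [-34.3, 26.3, 0],
    [-39.6, 33.2, 0],
    [-44.3, 40.6, 0],
    [-48.3, 48.3, 0],
    [-51.7, 56.4, 0],
    [-53.8, 63, 0]
  ],
  "rot": [
    [0, 0, 0],
    [0, 0, 0],
    [0, 0, 0],
    [0, 0, 0],
    [0, 0, 0],
    [0, 0, 0],
    [0, 0, 0],
    [0, 0, 0],
    [0, 0, 0],
    [0, 0, 0]
  ],
  "grip": [0, 0, 0, 0, 0, 0, 0, 0, 0, 0]
}}

```text
time_s: 8.0
eef_pos: [0.6797, -0.2046, 0.3334]
eef_rot: [0.0, 0.0, 1.0, -0.0]
wrist_force: [-1.3, -0.4, 0.1]
opening: -0.002
grasp_force: 0.4
```

```bash
python3 k.py; python3 g.py .42 -.177 .40 45
```

```text
scene 67 knob [ 0.682 -0.174  0.325] ang 3.0 r 0.098 rim [ 0.5832 -0.1787] drawer tip x 0.4714
side 55 knob [ 0.679 -0.183  0.32 ] ang -3.0 r 0.095 rim [ 0.5842 -0.1792] drawer tip x 0.4725
t 8.1 p [ 0.6798 -0.2042  0.3333] tips [ 0.6798 -0.2042  0.3143] F [-0.17  0.96 -0.63] q [-0.46  0.43  1.12  0.    1.59 -2.03] open 0.002072832082558809
axes [[-1.0, -0.0, 0.0], [-0.0, 1.0, 0.0], [-0.0, 0.0, -1.0]]
shift mm [259.7  27.3 -66.8]
rotvec [ 4.00e-04 -7.85e-01  1.00e-04]
```

Request:
{"method": "play_rows", "body": {
  "xyz": [
    [0, -12, 0],
    [0, -15, -20],
    [0, -15, -60],
    [10, -15, -95],
    [50, 0, -100],
    [95, 15, -100],
    [140, 27, -100],
    [190, 27, -100],
    [235, 27, -100],
    [280, 27, -100]
  ],
  "rot": [
    [0, 0, 0],
    [0, 0, 0],
    [0, 0, 0],
    [0, 0, 0],
    [0, 0, 0],
    [0, -0.1, 0],
    [0, -0.2, 0],
    [0, -0.35, 0],
    [0, -0.5, 0],
    [0, -0.65, 0]
  ],
  "grip": [0, 0, 0, 0, 0, 0, 0, 0, 0, 0]
}}

```text
time_s: 9.35
eef_pos: [0.4005, -0.1774, 0.4357]
eef_rot: [0.318, -0.001, 0.948, -0.002]
wrist_force: [-2.2, -1.3, 0.5]
opening: -0.003
grasp_force: 0.0
```

```bash
python3 k.py; python3 g.py .41 -.177 .24 45
```

```text
scene 71 knob [ 0.682 -0.174  0.325] ang 3.0 r 0.099 rim [ 0.5833 -0.1786] drawer tip x 0.4719
side 133 knob [ 0.682 -0.187  0.321] ang -5.0 r 0.098 rim [ 0.584  -0.1792] drawer tip x 0.472
t 9.45 p [ 0.396  -0.1806  0.4329] tips [ 0.4074 -0.1808  0.4177] F [-0.08 -0.7  -0.19] q [-1.12 -0.66  2.04  0.57  1.46 -2.66] open 0.0008991252477129309
axes [[-0.8, 0.014, 0.6], [0.01, 1.0, -0.011], [-0.6, -0.003, -0.8]]
shift mm [104.7   4.3 162.6]
rotvec [-0.0117 -0.1415 -0.0089]
```

Request:
{"method": "play_rows", "body": {
  "xyz": [
    [20, 4, 32],
    [40, 4, 65],
    [60, 4, 97],
    [80, 4, 130],
    [105, 4, 163],
    [110, 4, 176],
    [115, 4, 189],
    [120, 4, 202],
    [125, 4, 215],
    [125, 4, 215]
  ],
  "rot": [
    [0, -0.03, 0],
    [0, -0.06, 0],
    [0, -0.09, 0],
    [0, -0.12, 0],
    [0, -0.14, 0],
    [0, -0.14, 0],
    [0, -0.14, 0],
    [0, -0.14, 0],
    [0, -0.14, 0],
    [0, -0.14, 0]
  ],
  "grip": [0, 0, 0, 0, 0, 0, 0, 0, 0, 0]
}}

```text
time_s: 10.7
eef_pos: [0.4348, -0.1659, 0.198]
eef_rot: [0.373, 0.005, 0.928, -0.0]
wrist_force: [-1.0, -0.7, -0.7]
opening: 0.004
grasp_force: 0.0
```

```bash
python3 k.py; python3 g.py .445 -.177 .1854 45;python3 - <<'E'
from h import *
ims=[]
for n in('scene','side'):
    c=vision.camera(n);im=c['color'][...,::-1]
    cr=im[100:240,210:390] if n=='scene' else im[90:260,190:370]
    ims.append(cv2.resize(cr,(390,400)))
cv2.imwrite('pics/a2.png',np.hstack(ims))
E
```

```text
scene 68 knob [ 0.682 -0.174  0.325] ang 3.0 r 0.098 rim [ 0.5833 -0.1786] drawer tip x 0.4717
side 134 knob [ 0.682 -0.187  0.321] ang -4.0 r 0.099 rim [ 0.5842 -0.1791] drawer tip x 0.4723
t 10.8 p [ 0.4346 -0.1664  0.1984] tips [ 0.4477 -0.1665  0.1847] F [-0.32 -0.06  0.97] q [-1.06 -0.4   2.42  0.88  0.9  -3.12] open 0.0024891079586866305
axes [[-0.721, 0.01, 0.693], [0.009, 1.0, -0.005], [-0.693, 0.003, -0.721]]
shift mm [  1.4 -10.6  16.6]
rotvec [-0.0053 -0.0201 -0.0093]
```

View pics/a2.png

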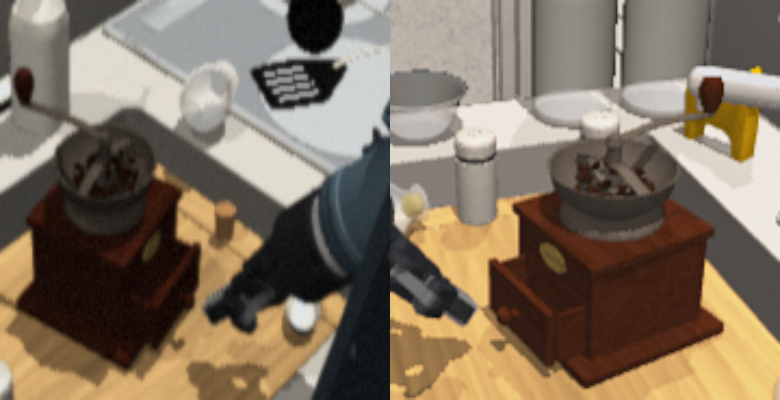

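The crank knob is now over the back and the mill is undisturbed, but joint 6 is at its limit. I'll back off and roll the tool a half turn.

Request:
{"method": "play_rows", "body": {
  "xyz": [
    [0, 0, -15],
    [0, 0, -30],
    [0, 0, -30],
    [0, 0, -30],
    [0, 0, -30],
    [0, 0, -30],
    [0, 0, -30],
    [0, 0, -30],
    [0, 0, -30],
    [0, 0, -30]
  ],
  "rot": [
    [0, 0, 0.17],
    [0, 0, 0.34],
    [0, 0, 0.51],
    [0, 0, 0.68],
    [0, 0, 0.85],
    [0, 0, 1.02],
    [0, 0, 1.19],
    [0, 0, 1.36],
    [0, 0, 1.5],
    [0, 0, 1.65]
  ],
  "grip": [0, 0, 0, 0, 0, 0, 0, 0, 0, 0]
}}

```text
time_s: 12.15
eef_pos: [0.4131, -0.1663, 0.2196]
eef_rot: [0.254, 0.687, 0.623, 0.274]
wrist_force: [0.5, 0.8, 0.2]
opening: -0.003
grasp_force: 0.0
```

Request:
{"method": "play_rows", "body": {
  "xyz": [
    [0, 0, 0],
    [0, 0, 0],
    [0, 0, 0],
    [0, 0, 0],
    [0, 0, 0],
    [0, 0, 0],
    [0, 0, 0],
    [0, 0, 0],
    [0, 0, 0],
    [0, 0, 0]
  ],
  "rot": [
    [0, 0, 0.17],
    [0, 0, 0.34],
    [0, 0, 0.51],
    [0, 0, 0.68],
    [0, 0, 0.85],
    [0, 0, 1.02],
    [0, 0, 1.19],
    [0, 0, 1.36],
    [0, 0, 1.49],
    [0, 0, 1.49]
  ],
  "grip": [0, 0, 0, 0, 0, 0, 0, 0, 0, 0]
}}

```text
time_s: 13.4
eef_pos: [0.4131, -0.1663, 0.2195]
eef_rot: [0.002, 0.928, -0.005, 0.373]
wrist_force: [-0.5, 0.7, -0.0]
opening: 0.002
grasp_force: 0.0
```

```bash
sed -i 's/\[\[-np.cos(a),0,np.sin(a)\],\[0,1,0\],\[-np.sin(a),0,-np.cos(a)\]\]/[[np.cos(a),0,np.sin(a)],[0,-1,0],[np.sin(a),0,-np.cos(a)]]/' g.py; python3 g.py .425 -.177 .1854 45
```

```text
t 13.4 p [ 0.4131 -0.1663  0.2195] tips [ 0.4263 -0.1664  0.2058] F [-0.47  0.72 -0.05] q [-1.14 -0.52  2.44  0.83  1.02  0.06] open 0.001522881086578031
axes [[0.721, -0.01, 0.693], [-0.008, -1.0, -0.007], [0.693, -0.001, -0.721]]
shift mm [-15.   10.6  32.9]
rotvec [ 0.0067  0.0201 -0.0078]
```

Request:
{"method": "play_rows", "body": {
  "xyz": [
    [-2, 2, 5],
    [-5, 5, 10],
    [-8, 8, 17],
    [-11, 10.6, 24],
    [-15, 10.6, 33],
    [-15, 10.6, 33],
    [-15, 10.6, 33],
    [-15, 10.6, 33],
    [-15, 10.6, 33],
    [-15, 10.6, 33]
  ],
  "rot": [
    [0.007, 0.02, -0.008],
    [0.007, 0.02, -0.008],
    [0.007, 0.02, -0.008],
    [0.007, 0.02, -0.008],
    [0.007, 0.02, -0.008],
    [0.007, 0.02, -0.008],
    [0.007, 0.02, -0.008],
    [0.007, 0.02, -0.008],
    [0.007, 0.02, -0.008],
    [0.007, 0.02, -0.008]
  ],
  "grip": [0, 0, 0, 0, 0, 0, 0, 0, 0, 0]
}}

```text
time_s: 14.65
eef_pos: [0.4251, -0.1766, 0.1849]
eef_rot: [-0.001, 0.924, -0.0, 0.383]
wrist_force: [-0.9, 0.2, 0.0]
opening: -0.002
grasp_force: 0.0
```

```bash
python3 g.py .460 -.177 .1854 45; python3 k.py
```

```text
t 14.65 p [ 0.4251 -0.1766  0.1849] tips [ 0.4385 -0.1766  0.1715] F [-0.89  0.25  0.02] q [-1.13 -0.37  2.45  0.94  0.92 -0.1 ] open -0.0018947222809487542
axes [[0.707, -0.0, 0.707], [-0.001, -1.0, 0.001], [0.707, -0.001, -0.707]]
shift mm [25.   0.4 24.4]
rotvec [-0.0008  0.0003 -0.0011]
scene 68 knob [ 0.682 -0.174  0.326] ang 3.0 r 0.099 rim [ 0.5834 -0.1787] drawer tip x 0.4445
side 132 knob [ 0.682 -0.187  0.321] ang -4.0 r 0.098 rim [ 0.5841 -0.1792] drawer tip x 0.4716
```

Request:
{"method": "play_rows", "body": {
  "xyz": [
    [2.8, 0, 2.8],
    [5.7, 0, 5.7],
    [8.5, 0, 8.5],
    [11.3, 0, 11.3],
    [14.1, 0, 14.1],
    [17, 0, 17],
    [19.8, 0, 19.8],
    [22.6, 0, 22.6],
    [25.5, 0, 25.5],
    [28.3, 0, 28.3]
  ],
  "rot": [
    [0, 0, 0],
    [0, 0, 0],
    [0, 0, 0],
    [0, 0, 0],
    [0, 0, 0],
    [0, 0, 0],
    [0, 0, 0],
    [0, 0, 0],
    [0, 0, 0],
    [0, 0, 0]
  ],
  "grip": [0, 0, 0, 0, 0, 0, 0, 0, 0, 0]
}}

```text
time_s: 16.0
eef_pos: [0.4653, -0.1765, 0.1847]
eef_rot: [-0.001, 0.924, -0.0, 0.382]
wrist_force: [-0.4, -0.6, 0.6]
opening: 0.002
grasp_force: 0.2
```

```bash
python3 g.py .480 -.177 .1854 45
cat > d.py <<'E'
from h import *
for n in('scene','side'):
    c=vision.camera(n);p=cloud(c);col=c['color'].astype(int)
    # drawer front face between knob and edges
    b=(col[...,0]>col[...,2]*1.5+5)&(col[...,0]<130)&(p[...,2]>.165)&(p[...,2]<.198)&(np.abs(p[...,1]+.177)<.046)&(np.abs(p[...,1]+.177)>.02)&(p[...,0]>.47)&(p[...,0]<.56)
    print(n,b.sum(),'front face x',np.percentile(p[b][:,0],[5,50,95]).round(4) if b.sum() else None)
E
python3 d.py; python3 k.py
```

```text
t 16.0 p [ 0.4653 -0.1765  0.1847] tips [ 0.4788 -0.1765  0.1713] F [-0.38 -0.62  0.57] q [-1.   -0.25  2.37  0.97  0.8  -0.06] open 0.002309248670556454
axes [[0.707, -0.0, 0.707], [-0.001, -1.0, 0.001], [0.707, -0.002, -0.707]]
shift mm [10.9  0.5  9.9]
rotvec [-0.0011  0.0006 -0.0014]
scene 166 front face x [0.5018 0.5042 0.5349]
side 346 front face x [0.5025 0.5051 0.549 ]
scene 71 knob [ 0.683 -0.174  0.325] ang 3.0 r 0.099 rim [ 0.5833 -0.1787] drawer tip x 0.462
side 131 knob [ 0.682 -0.186  0.321] ang -4.0 r 0.099 rim [ 0.5842 -0.1791] drawer tip x 0.487
```

Request:
{"method": "play_rows", "body": {
  "xyz": [
    [1.4, 0, 1.4],
    [2.7, 0, 2.7],
    [4, 0, 4],
    [5.3, 0, 5.3],
    [6.6, 0, 6.6],
    [7.9, 0, 7.9],
    [9.2, 0, 9.2],
    [10.5, 0, 10.5],
    [11.8, 0, 11.8],
    [12.7, 0, 12.7]
  ],
  "rot": [
    [0, 0, 0],
    [0, 0, 0],
    [0, 0, 0],
    [0, 0, 0],
    [0, 0, 0],
    [0, 0, 0],
    [0, 0, 0],
    [0, 0, 0],
    [0, 0, 0],
    [0, 0, 0]
  ],
  "grip": [0, 0, 0, 0, 0, 0, 0, 0, 0, 0]
}}

```text
time_s: 17.45
eef_pos: [0.4832, -0.1765, 0.1847]
eef_rot: [-0.001, 0.924, -0.0, 0.382]
wrist_force: [-0.0, 0.3, 0.9]
opening: 0.003
grasp_force: 0.2
```

```bash
python3 g.py; python3 d.py; python3 k.py
```

```text
t 17.45 p [ 0.4832 -0.1765  0.1847] tips [ 0.4966 -0.1764  0.1713] F [-0.02  0.3   0.88] q [-0.95 -0.2   2.34  0.98  0.76 -0.04] open 0.0026563783580748285
axes [[0.707, -0.0, 0.707], [-0.001, -1.0, 0.001], [0.707, -0.002, -0.707]]
scene 113 front face x [0.5193 0.5212 0.5227]
side 214 front face x [0.52   0.5217 0.5234]
scene 68 knob [ 0.682 -0.174  0.325] ang 3.0 r 0.099 rim [ 0.5834 -0.1787] drawer tip x 0.4839
side 134 knob [ 0.682 -0.186  0.321] ang -4.0 r 0.098 rim [ 0.584  -0.1792] drawer tip x 0.5051
```

Request:
{"method": "play_rows", "body": {
  "xyz": [
    [0.2, 0, 0.2],
    [0.4, 0, 0.4],
    [0.6, 0, 0.6],
    [0.8, 0, 0.8],
    [1, 0, 1],
    [1.2, 0, 1.2],
    [1.4, 0, 1.4],
    [1.6, 0, 1.6],
    [1.7, 0, 1.7],
    [1.7, 0, 1.7]
  ],
  "rot": [
    [0, 0, 0],
    [0, 0, 0],
    [0, 0, 0],
    [0, 0, 0],
    [0, 0, 0],
    [0, 0, 0],
    [0, 0, 0],
    [0, 0, 0],
    [0, 0, 0],
    [0, 0, 0]
  ],
  "grip": [0, 0, 0, 0, 0, 0, 0, 0, 0, 0]
}}

```text
time_s: 18.9
eef_pos: [0.4855, -0.1765, 0.1847]
eef_rot: [-0.001, 0.924, -0.0, 0.382]
wrist_force: [-0.4, 0.7, -0.6]
opening: -0.003
grasp_force: 0.1
```

```bash
python3 g.py; python3 d.py; python3 k.py
```

```text
t 18.9 p [ 0.4855 -0.1765  0.1847] tips [ 0.4989 -0.1765  0.1713] F [-0.42  0.74 -0.64] q [-0.94 -0.2   2.33  0.99  0.76 -0.03] open -0.0026953986549080947
axes [[0.707, -0.0, 0.707], [-0.001, -1.0, 0.001], [0.707, -0.002, -0.707]]
scene 105 front face x [0.5218 0.5234 0.5252]
side 219 front face x [0.5222 0.5239 0.5258]
scene 70 knob [ 0.682 -0.174  0.325] ang 3.0 r 0.099 rim [ 0.5833 -0.1787] drawer tip x 0.5062
side 132 knob [ 0.682 -0.187  0.321] ang -4.0 r 0.099 rim [ 0.5841 -0.1792] drawer tip x 0.5079
```

Request:
{"method": "play_rows", "body": {
  "xyz": [
    [0.1, 0, 0.1],
    [0.2, 0, 0.2],
    [0.3, 0, 0.3],
    [0.4, 0, 0.4],
    [0.5, 0, 0.5],
    [0.6, 0, 0.6],
    [0.7, 0, 0.7],
    [0.7, 0, 0.7],
    [0.7, 0, 0.7],
    [0.7, 0, 0.7]
  ],
  "rot": [
    [0, 0, 0],
    [0, 0, 0],
    [0, 0, 0],
    [0, 0, 0],
    [0, 0, 0],
    [0, 0, 0],
    [0, 0, 0],
    [0, 0, 0],
    [0, 0, 0],
    [0, 0, 0]
  ],
  "grip": [0, 0, 0, 0, 0, 0, 0, 0, 0, 0]
}}

```text
time_s: 20.35
eef_pos: [0.4864, -0.1765, 0.1847]
eef_rot: [-0.001, 0.924, -0.0, 0.382]
wrist_force: [0.0, 0.3, -0.1]
opening: -0.001
grasp_force: 0.1
```

```bash
python3 g.py; python3 d.py; python3 k.py
cat > e.py <<'E'
from h import *
for n in('scene','side'):
    P=[cloud(vision.camera(n)) for _ in range(1)];p=P[0]
    y=np.abs(p[...,1]+.178)
    for nm,b in(('drawer',(y<.04)&(y>.015)&(p[...,2]>.165)&(p[...,2]<.198)),('box above',(y<.05)&(p[...,2]>.212)&(p[...,2]<.23)),('plate front',(y<.07)&(p[...,2]>.144)&(p[...,2]<.15))):
        b=b&(p[...,0]>.49)&(p[...,0]<.54);print(n,nm,b.sum(),np.percentile(p[b][:,0],[10,50,90]).round(4))
E
python3 e.py
```

```text
t 20.35 p [ 0.4864 -0.1765  0.1847] tips [ 0.4999 -0.1764  0.1713] F [ 0.05  0.33 -0.11] q [-0.94 -0.2   2.33  0.99  0.76 -0.03] open -0.0005453220369178495
axes [[0.707, -0.0, 0.707], [-0.001, -1.0, 0.001], [0.707, -0.002, -0.707]]
scene 103 front face x [0.5228 0.5243 0.5261]
side 228 front face x [0.5231 0.5248 0.5269]
scene 69 knob [ 0.682 -0.174  0.325] ang 3.0 r 0.099 rim [ 0.5833 -0.1786] drawer tip x 0.5072
side 130 knob [ 0.682 -0.186  0.322] ang -4.0 r 0.099 rim [ 0.5841 -0.1792] drawer tip x 0.5091
scene drawer 105 [0.5232 0.5242 0.5255]
scene box above 94 [0.5232 0.5244 0.5262]
scene plate front 31 [0.5085 0.5097 0.5113]
side drawer 206 [0.5237 0.5248 0.5261]
side box above 218 [0.5238 0.5252 0.5273]
side plate front 68 [0.5079 0.509  0.5102]
```

Request:
{"method": "play_rows", "body": {
  "xyz": [
    [0.1, 0, 0.1],
    [0.2, 0, 0.2],
    [0.3, 0, 0.3],
    [0.4, 0, 0.4],
    [0.5, 0, 0.5],
    [0.6, 0, 0.6],
    [0.7, 0, 0.7],
    [0.7, 0, 0.7],
    [0.7, 0, 0.7],
    [0.7, 0, 0.7]
  ],
  "rot": [
    [0, 0, 0],
    [0, 0, 0],
    [0, 0, 0],
    [0, 0, 0],
    [0, 0, 0],
    [0, 0, 0],
    [0, 0, 0],
    [0, 0, 0],
    [0, 0, 0],
    [0, 0, 0]
  ],
  "grip": [0, 0, 0, 0, 0, 0, 0, 0, 0, 0]
}}

```text
time_s: 21.9
eef_pos: [0.4872, -0.1765, 0.1846]
eef_rot: [-0.001, 0.924, -0.0, 0.382]
wrist_force: [-7.6, -0.7, 4.2]
opening: -0.001
grasp_force: 4.2
```

```bash
python3 g.py; python3 k.py; python3 e.py
```

```text
t 21.9 p [ 0.4872 -0.1765  0.1846] tips [ 0.5006 -0.1765  0.1711] F [-7.58 -0.69  4.23] q [-0.94 -0.19  2.33  0.99  0.75 -0.03] open -0.0010078644504338068
axes [[0.708, -0.0, 0.706], [-0.001, -1.0, 0.001], [0.706, -0.002, -0.708]]
scene 74 knob [ 0.682 -0.174  0.324] ang 3.0 r 0.099 rim [ 0.5834 -0.1786] drawer tip x 0.5068
side 131 knob [ 0.682 -0.186  0.321] ang -4.0 r 0.098 rim [ 0.5841 -0.1792] drawer tip x 0.5091
scene drawer 111 [0.5233 0.5247 0.526 ]
scene box above 101 [0.523  0.5245 0.5265]
scene plate front 37 [0.5034 0.5097 0.5113]
side drawer 214 [0.5242 0.5254 0.5267]
side box above 216 [0.5238 0.5255 0.5273]
side plate front 75 [0.5083 0.5092 0.5104]
```

The stop was felt at 7.6 N with the mill unmoved, so the drawer is shut. Retreating.

Request:
{"method": "play_rows", "body": {
  "xyz": [
    [-3, 0, -3],
    [-14, 0, -14],
    [-28, 0, -28],
    [-42, 0, -42],
    [-28, 0, -57],
    [-14, 0, -71],
    [18, 0, -103],
    [50, 0, -134],
    [81, 0, -166],
    [113, 0, -198]
  ],
  "rot": [
    [0, 0, 0],
    [0, 0, 0],
    [0, 0, 0],
    [0, 0, 0],
    [0, 0, 0],
    [0, 0, 0],
    [0, 0, 0],
    [0, 0, 0],
    [0, 0, 0],
    [0, 0, 0]
  ],
  "grip": [0, 0, 0, 0, 0, 0, 0, 0, 0, 0]
}}

```text
time_s: 23.35
eef_pos: [0.4272, -0.1765, 0.4061]
eef_rot: [-0.001, 0.924, -0.0, 0.382]
wrist_force: [0.1, 0.2, 0.5]
opening: 0.002
grasp_force: 0.0
```

```bash
python3 k.py; python3 e.py;python3 g.py .5526 -.179 .40 0
```

```text
scene 72 knob [ 0.682 -0.174  0.324] ang 3.0 r 0.099 rim [ 0.5834 -0.1785] drawer tip x 0.5076
side 129 knob [ 0.682 -0.187  0.321] ang -4.0 r 0.099 rim [ 0.5842 -0.1793] drawer tip x 0.5079
scene drawer 102 [0.5236 0.5249 0.5259]
scene box above 93 [0.5232 0.5246 0.5266]
scene plate front 49 [0.5071 0.5092 0.5109]
side drawer 212 [0.5241 0.5251 0.5266]
side box above 219 [0.524  0.5253 0.5273]
side plate front 99 [0.5085 0.51   0.5114]
t 23.55 p [ 0.4274 -0.1769  0.405 ] tips [ 0.4408 -0.1769  0.3916] F [-0.28 -1.4  -0.4 ] q [-1.12 -0.66  2.15  0.72  1.32  0.38] open -6.18928316935513e-05
axes [[0.707, 0.0, 0.707], [-0.0, -1.0, 0.0], [0.707, -0.0, -0.707]]
shift mm [85.   2.1 92.1]
rotvec [-4.000e-04 -7.852e-01  0.000e+00]
```

Request:
{"method": "play_rows", "body": {
  "xyz": [
    [8, 0, 8],
    [18, 1, 18],
    [28, 1, 29],
    [38, 1, 40],
    [48, 2, 52],
    [58, 2, 63],
    [68, 2, 74],
    [77, 2, 84],
    [85, 2, 92],
    [85, 2, 92]
  ],
  "rot": [
    [0, -0.1, 0],
    [0, -0.2, 0],
    [0, -0.3, 0],
    [0, -0.4, 0],
    [0, -0.5, 0],
    [0, -0.6, 0],
    [0, -0.7, 0],
    [0, -0.785, 0],
    [0, -0.785, 0],
    [0, -0.785, 0]
  ],
  "grip": [0, 0, 0, 0, 0, 0, 0, 0, 0, 0]
}}

```text
time_s: 24.8
eef_pos: [0.5525, -0.1786, 0.398]
eef_rot: [-0.002, 1.0, 0.0, -0.001]
wrist_force: [-0.3, 0.5, 0.8]
opening: 0.003
grasp_force: 0.0
```

```bash
python3 g.py .5526 -.179 .309 0
```

```text
t 24.8 p [ 0.5525 -0.1786  0.398 ] tips [ 0.5525 -0.1785  0.379 ] F [-0.34  0.49  0.83] q [-0.52  0.11  1.39  0.    1.64  1.05] open 0.0029326296278893564
axes [[1.0, 0.001, -0.001], [0.001, -1.0, 0.003], [-0.001, -0.003, -1.0]]
shift mm [ 0.2  0.7 89. ]
rotvec [-0.0034  0.0012  0.0006]
```

Request:
{"method": "play_rows", "body": {
  "xyz": [
    [0, 0, 12],
    [0, 0, 24],
    [0, 0, 36],
    [0, 0, 48],
    [0, 0, 58],
    [0, 0, 68],
    [0, 0, 76],
    [0, 0, 82],
    [0, 0, 86],
    [0, 0, 88]
  ],
  "rot": [
    [0, 0, 0],
    [0, 0, 0],
    [0, 0, 0],
    [0, 0, 0],
    [0, 0, 0],
    [0, 0, 0],
    [0, 0, 0],
    [0, 0, 0],
    [0, 0, 0],
    [0, 0, 0]
  ],
  "grip": [0, 0, 0, 0, 0, 0, 0, 0, 0, 0]
}}

```text
time_s: 26.05
eef_pos: [0.5526, -0.1787, 0.3115]
eef_rot: [-0.001, 1.0, -0.0, -0.0]
wrist_force: [-0.3, 0.3, -0.6]
opening: -0.002
grasp_force: 0.0
```

```bash
python3 g.py .5526 -.179 .309 0;python3 e.py; python3 k.py
python3 - <<'E'
from h import *
ims=[]
for n in('scene','side'):
    c=vision.camera(n);im=c['color'][...,::-1]
    cr=im[90:290,140:400] if n=='scene' else im[90:290,140:400]
    ims.append(cv2.resize(cr,(400,308)))
cv2.imwrite('pics/a3.png',np.hstack(ims))
E
```

```text
t 26.05 p [ 0.5526 -0.1787  0.3115] tips [ 0.5526 -0.1787  0.2925] F [-0.28  0.28 -0.55] q [-0.52  0.15  1.52  0.    1.47  1.05] open -0.0020796593278231087
axes [[1.0, -0.0, -0.0], [-0.0, -1.0, 0.002], [-0.0, -0.002, -1.0]]
shift mm [-0.   0.3  2.5]
rotvec [-0.0018  0.0001 -0.0001]
scene drawer 109 [0.5236 0.5248 0.5261]
scene box above 96 [0.5232 0.5244 0.5267]
scene plate front 60 [0.5052 0.5095 0.5113]
side drawer 207 [0.5241 0.5254 0.5267]
side box above 213 [0.5239 0.5254 0.5274]
side plate front 102 [0.5084 0.5097 0.5116]
scene 73 knob [ 0.682 -0.174  0.324] ang 3.0 r 0.099 rim [ 0.5835 -0.1785] drawer tip x 0.5072
side 130 knob [ 0.682 -0.186  0.321] ang -4.0 r 0.099 rim [ 0.5842 -0.1792] drawer tip x 0.5074
```

View pics/a3.png

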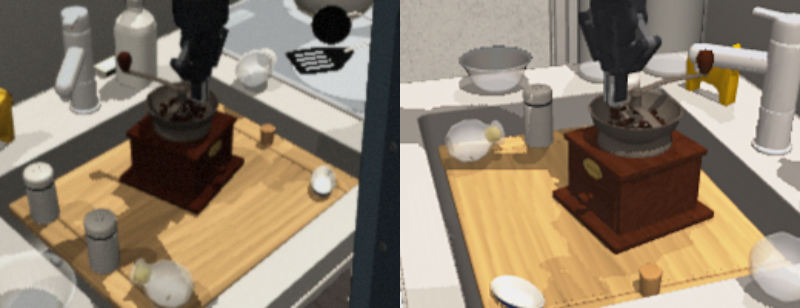

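The picture shows the drawer shut, the knob at the back, and the fingertips over the drawer-side half of the hopper. Everything else is in place. I'll hold still.

Request:
{"method": "play_rows", "body": {
  "xyz": [
    [0, 0, 0],
    [0, 0, 0],
    [0, 0, 0],
    [0, 0, 0],
    [0, 0, 0],
    [0, 0, 0],
    [0, 0, 0],
    [0, 0, 0],
    [0, 0, 0],
    [0, 0, 0]
  ],
  "rot": [
    [0, 0, 0],
    [0, 0, 0],
    [0, 0, 0],
    [0, 0, 0],
    [0, 0, 0],
    [0, 0, 0],
    [0, 0, 0],
    [0, 0, 0],
    [0, 0, 0],
    [0, 0, 0]
  ],
  "grip": [0, 0, 0, 0, 0, 0, 0, 0, 0, 0]
}}

```text
time_s: 27.6
eef_pos: [0.5526, -0.1787, 0.3116]
eef_rot: [-0.001, 1.0, -0.0, -0.0]
wrist_force: [0.3, -0.8, 0.1]
opening: 0.003
grasp_force: 0.0
```

Request:
{"method": "play_rows", "body": {
  "xyz": [
    [0, 0, 0],
    [0, 0, 0],
    [0, 0, 0],
    [0, 0, 0],
    [0, 0, 0],
    [0, 0, 0],
    [0, 0, 0],
    [0, 0, 0],
    [0, 0, 0],
    [0, 0, 0]
  ],
  "rot": [
    [0, 0, 0],
    [0, 0, 0],
    [0, 0, 0],
    [0, 0, 0],
    [0, 0, 0],
    [0, 0, 0],
    [0, 0, 0],
    [0, 0, 0],
    [0, 0, 0],
    [0, 0, 0]
  ],
  "grip": [0, 0, 0, 0, 0, 0, 0, 0, 0, 0]
}}

```text
time_s: 28.85
eef_pos: [0.5526, -0.1787, 0.3116]
eef_rot: [-0.001, 1.0, -0.0, -0.0]
wrist_force: [0.3, -0.1, -0.3]
opening: -0.003
grasp_force: 0.0
```

Request:
{"method": "play_rows", "body": {
  "xyz": [
    [0, 0, 0],
    [0, 0, 0],
    [0, 0, 0],
    [0, 0, 0],
    [0, 0, 0],
    [0, 0, 0],
    [0, 0, 0],
    [0, 0, 0],
    [0, 0, 0],
    [0, 0, 0]
  ],
  "rot": [
    [0, 0, 0],
    [0, 0, 0],
    [0, 0, 0],
    [0, 0, 0],
    [0, 0, 0],
    [0, 0, 0],
    [0, 0, 0],
    [0, 0, 0],
    [0, 0, 0],
    [0, 0, 0]
  ],
  "grip": [0, 0, 0, 0, 0, 0, 0, 0, 0, 0]
}}

```text
time_s: 30.1
eef_pos: [0.5526, -0.1787, 0.3116]
eef_rot: [-0.001, 1.0, -0.0, -0.0]
wrist_force: [0.6, 0.2, -0.1]
opening: 0.003
grasp_force: 0.0
```

```bash
python3 g.py; python3 -c "
from bench import ctrl
print(ctrl.hand_in())"
```

```text
t 30.1 p [ 0.5526 -0.1787  0.3116] tips [ 0.5526 -0.1787  0.2926] F [ 0.63  0.21 -0.14] q [-0.52  0.15  1.52  0.    1.47  1.05] open 0.0033315869571877306
axes [[1.0, -0.0, -0.0], [-0.0, -1.0, 0.002], [-0.0, -0.002, -1.0]]
the job is handed in; nothing more can be done
None
```

The mill is ready and handed in at about 30 s: the crank's knob stands over the back, the drawer is shut against its stop, the mill and the other things did not visibly move, and the fingertips held still for about 4 s, and still point, about 11 mm above the drawer-side half of the hopper.

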